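# Set out the glass bottles on the fair table

## Robot

A 6-joint arm with a two-finger parallel gripper is mounted at the origin on the work surface. World frame = base frame: x ahead of the robot, y to its left, z up, the work surface at z = 0. Lengths are in m, angles in rad, forces in N, time in s.
With the tool pointing down it reaches from about 0.35 to 0.85 m from the base axis. Payload 8.1 kg.
Tool frame: the origin (TCP) lies at the very end of the fingers, on their centre line; the grasp point (between the pads) lies 19 mm behind it (r.grip_depth is the distance from the TCP to the grasp point, in m); y points along the fingers, x is the direction in which the jaws open and shut, and the axes are right-handed (so a half turn about y gives the same grasp; the last joint's range is limited). The gripper opens to 93 mm and grips with 3 to 60 N. Pads are 15 mm wide; open, the fingers measure 128 mm over their backs; the gripper's body (75 mm by 188 mm) begins 65 mm behind the grasp point.
Start: joints at [-1.196, 0.13, 1.488, -0, 1.523, -0.085], TCP at [0.266, -0.538, 0.219] pointing down, gripper open.
Joint ranges: [-2.96, 2.96], [-0.89, 2.26], [0.02, 2.5], [-1.34, 4.48], [0, 2.73], [-2.66, 2.66]. Speed limits (rad/s): [2.39, 2.39, 2.79, 3.14, 3.14, 3.14].

## Interface

Orientations are given as a 3x3 rotation matrix whose columns are the frame's x, y, z axes.
In Python, from bench import r, camera gives the robot as it stands. The module is installed in compiled form; this text tells all that it offers.
- The arm moves only by the tool apply_moves, never from a script. Its argument "plan" is text: rows parted by semicolons, each of 7 numbers parted by spaces: the gripper command: -1 is fully open, 1 is shut, values between are in proportion, then the shift along the world's x, y, z in mm, then the turn, a rotation vector about the world's x, y, z in rad. A call has 1 to 12 rows; each row is the pose to reach, as a shift and turn from the pose commanded when the call began; what a row does not reach only later rows make up. A row lasts 1/8 s, in which the tool goes at most 62.5 mm and 10.7 degrees, less where a joint would pass 70% of its speed; a pose out of reach is approached as far as the arm can. A call with a gripper value outside its range is refused whole. The fingers move at their own pace and stop on an object; "newtons" is the grip in N (left out, the last holds). Time passes only in rows, so rows that repeat a pose let the fingers close. It gives the time, the measured TCP pose, the force and the opening at its end, in the units of the state.
- r.state(): the state, without advancing time (a new reading comes with each control period).
- camera(name): name is "side" or "top" or "wrist"; returns a dict with "image" (400x640x3 uint8, red, green, blue), "range_z" (400x640 float32, m along the optical axis (not along the pixel's ray), 0 where there is no reading), "fx", "fy", "cx", "cy" (pixels), "view" (4x4, takes a point from world to camera coordinates); the wrist camera has in their place "T_tool_cam" (4x4, takes a point from camera to tool coordinates, whose origin is the TCP and whose axes are the tool frame's). Camera axes: x right, y down, z forward; pixel columns grow to the right and rows downward; lengths in m; the calibration is good to about 2 mm. The wrist camera is an equidistant fisheye: a pixel r from the principal point sees the ray r / f radians off the axis. A picture is of the moment at which its call begins: read the wrist's pose just before it.
- r.sign_off(): hands the job in, once; it reports no verdict.
The state is a dict: "t": time; "joint_positions": joint angles; "qvel": joint speeds; "tau": joint torques, N m; "tcp_pos": TCP position; "orientation": TCP orientation; "force": force on the tool from outside, world axes, zero at the start; "wrist_torque": the same for the moment, N m; "finger_gap": opening from 0.0 (shut) to 1.0 (fully open).
Only numpy, scipy, OpenCV 4.12 (cv2) and the standard library are available. Lean on these libraries where they do the work, as an engineer would, in place of code of your own. Each camera call takes 0.05 s, during which the arm holds its last target. There are 200 camera calls.

## Task

Set out the four small coloured glass bottles that stand loose on the grey cloth (not the clear stock in the crate) for display: stand each one upright in the middle of the round stand whose felt has the bottle's own colour (green, amber, blue, white). Carry them upright, set them down without dropping them, and leave the green tin and the squat blue jar where they are.

Things in the scene. Friction and masses are not known exactly. Their poses are not given: they have to be found in the camera images.
- bottle_green: Small green glass bottle standing upright, loose, about 0.2 kg: round body 48 mm in diameter with straight sides up to 72 mm, a sloping shoulder, then a thin neck (24 mm) with a 30 mm lip; 112 mm tall in all. Origin: centre of its underside; z runs up its axis.
- bottle_amber: Small amber (brownish orange) glass bottle standing upright, loose, about 0.2 kg: round body 54 mm in diameter with straight sides up to 66 mm, a sloping shoulder, then a thin neck (24 mm) with a 30 mm lip; 102 mm tall in all. Origin: centre of its underside; z runs up its axis.
- bottle_blue: Small cobalt blue glass bottle standing upright, loose, about 0.2 kg: round body 50 mm in diameter with straight sides up to 70 mm, a sloping shoulder, then a thin neck (24 mm) with a 30 mm lip; 106 mm tall in all. Origin: centre of its underside; z runs up its axis.
- bottle_white: Small white milk-glass bottle standing upright, loose, about 0.2 kg: round body 56 mm in diameter with straight sides up to 64 mm, a sloping shoulder, then a thin neck (24 mm) with a 30 mm lip; 98 mm tall in all. Origin: centre of its underside; z runs up its axis.
- stand_green: Low round display stand fixed to the table: dark wood disc 84 mm in diameter, its flat top of green felt (74 mm disc) 18 mm above the table. Origin: centre of its underside, on the table; z up.
- stand_amber: Low round display stand fixed to the table: dark wood disc 84 mm in diameter, its flat top of amber (brownish orange) felt (74 mm disc) 18 mm above the table. Origin: centre of its underside, on the table; z up.
- stand_blue: Low round display stand fixed to the table: dark wood disc 84 mm in diameter, its flat top of blue felt (74 mm disc) 18 mm above the table. Origin: centre of its underside, on the table; z up.
- stand_white: Low round display stand fixed to the table: dark wood disc 84 mm in diameter, its flat top of white felt (74 mm disc) 18 mm above the table. Origin: centre of its underside, on the table; z up.
- tin: Squat green painted tin with a brass lid and small brass knob, 60 mm in diameter, 68 mm tall, loose. Not a bottle: it stays. Origin: centre of its underside; z up.
- jar: Squat blue ceramic jar with a white lid and round white knob, 62 mm in diameter, 69 mm tall, loose. Not a bottle: it stays. Origin: centre of its underside; z up.
Not all that is in view belongs to the job. Several things have the shape of the bottle_blue; the one meant has the colours described above. What is shaped like the stand_amber but pink or yellow is not meant.

How it is judged:
By the outcome, as a careful person would: the job done as asked, in the order asked, and still so for the second after the job is handed in, with the robot touching nothing.
It also fails if it takes over 128 s, if anything falls off the work surface, if the arm or the gripper's body presses on something with over 40 N, if the wrist force passes 120 N, or if a joint passes its speed limit or range.

## Working session

There is one attempt and no reset: what is moved stays moved. The work goes in short steps, Python scripts to look and compute and a tool call to move; the robot and the scene stay as the last step left them, time stands still between calls to the robot, and variables do not carry over. Pictures are saved under pics/ and viewed, about 12 in all and at most 16, crops included, and the job is handed in when it is done.

Besides the shell and the picture viewer there is one more tool, called after "Request:" as a command line: name --argument value ..., lists and objects as JSON in quotes. apply_moves: Moves the arm, as the interface text tells. Its arguments: {"type":"object","properties":{"plan":{"type":"string"},"newtons":{"type":"number"}},"required":["plan"]}

```bash
mkdir -p pics; python3 - <<'E'
from bench import r,camera
import cv2,numpy as np
for n in("top","side"):
    c=camera(n);np.savez(n+'.npz',**c);cv2.imwrite(f'pics/{n}1.png',c['image'][:,:,::-1])
    print(n,c['fx'],c['cx'],c['cy'],c['view'])
print(r.state())
E
```

```text
top 374.737425226633 311.0532639332984 201.7036981910084 [[ 0.02843249 -0.99956672 -0.00761332 -0.02268004]
 [-0.99117609 -0.02720572 -0.12972972  0.51551702]
 [ 0.12946638  0.01123468 -0.99152016  1.15263202]
 [ 0.          0.          0.          1.        ]]
side 377.4916870361068 316.2030037561722 201.04839476940901 [[-0.93087046 -0.36448448  0.02512455  0.4479138 ]
 [-0.21162858  0.48187339 -0.85030076  0.15022569]
 [ 0.29781458 -0.79683693 -0.52569704  0.83854873]
 [ 0.          0.          0.          1.        ]]
{'t': 0.1, 'joint_positions': array([-1.19637860e+00,  1.31126430e-01,  1.48915471e+00,  8.59533259e-06,
        1.52297107e+00, -8.54079939e-02]), 'qvel': array([-0.00010927, -0.00076141, -0.00264765,  0.00166527,  0.00247347,
        0.00036969]), 'tau': array([ 1.44492442e-03, -5.61341536e+01, -4.93096519e+01,  7.70200021e-02,
        2.90845212e-02, -4.72679210e-05]), 'tcp_pos': array([ 0.26611025, -0.53720158,  0.21767657]), 'orientation': array([[ 4.43791068e-01, -5.98962496e-04,  8.96130085e-01],
       [-8.96128761e-01,  1.54773002e-03,  4.43791447e-01],
       [-1.65278187e-03, -9.99998623e-01,  1.50121239e-04]]), 'force': array([ 0.16502113, -0.63670745,  0.15109047]), 'wrist_torque': array([-0.03354548,  0.02405022,  0.02275945]), 'finger_gap': 1.0022875538973184}
```

View pics/top1.png

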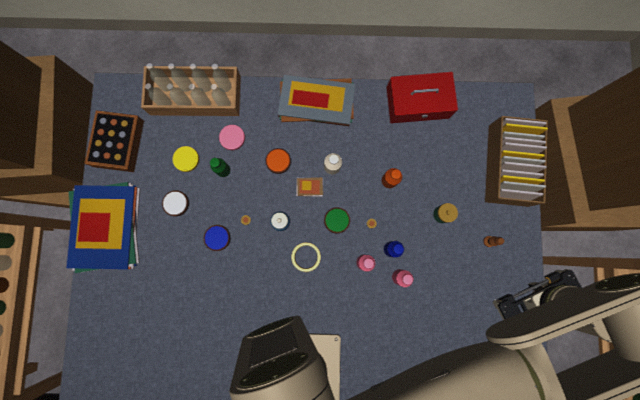

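View pics/side1.png

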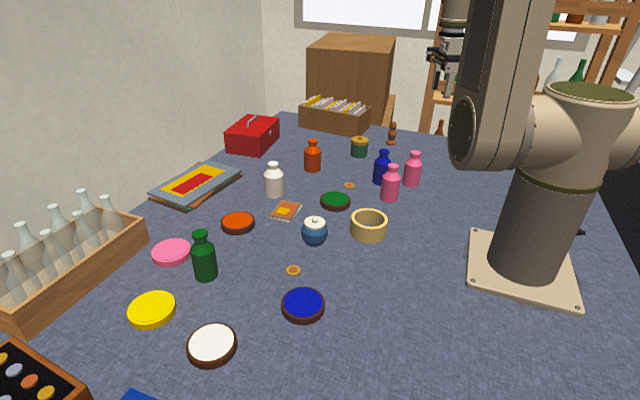

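The top view shows the bottles at green (219,166), white (333,161), amber (393,177) and blue (395,249). The stands are at green (337,220), amber (278,160), blue (217,237) and white (175,203), with the jar at (280,220) and the tin at (447,212). The side view agrees.

```bash
cat > h.py <<'E'
import numpy as np
def cloud(c):
    z=c['range_z'];v,u=np.mgrid[:400,:640]
    p=np.stack([(u-c['cx'])/c['fx']*z,(v-c['cy'])/c['fy']*z,z],-1)
    V=c['view'];w=(p-V[:3,3])@V[:3,:3]
    w[z==0]=np.nan;return w
E
python3 - <<'E'
import numpy as np;from h import *
from scipy.optimize import least_squares
c=np.load('top.npz');W=cloud(c);s=np.load('side.npz');S=cloud(s)
A=np.concatenate([W.reshape(-1,3),S.reshape(-1,3)])
B=dict(green=(219,166,.112,.048),amber=(393,177,.102,.054),blue=(395,249,.106,.050),white=(333,161,.098,.056),pinkA=(367,263,.106,.05),pinkB=(404,279,.106,.05),jar=(280,220,.069,.062),tin=(447,212,.068,.060))
for n,(u,v,h,d) in B.items():
    P=W[v-14:v+15,u-14:u+15].reshape(-1,3);t=P[P[:,2]>h-.012];m=np.nanmean(t,0)
    out=[n,'lip',len(t),m.round(3),'zmax',np.nanmax(P[:,2]).round(3)]
    for nm,Q in(('top',W),('side',S)):
        Q=Q.reshape(-1,3);q=Q[(np.hypot(*(Q[:,:2]-m[:2]).T)<.045)&(Q[:,2]>.012)&(Q[:,2]<.055)]
        if len(q)>15:
            f=least_squares(lambda x:np.hypot(*(q[:,:2]-x).T)-d/2,m[:2],loss='soft_l1',f_scale=.002)
            out+=[nm,len(q),f.x.round(4)]
    print(*out)
for n,(u,v) in dict(green=(337,220),amber=(278,160),blue=(217,237),white=(175,203)).items():
    for nm,Q in(('top',W[v-20:v+21,u-20:u+21].reshape(-1,3)),('side',S.reshape(-1,3))):
        m0=W[v,u];q=Q[(np.hypot(*(Q[:,:2]-m0[:2]).T)<.055)&(abs(Q[:,2]-.018)<.006)]
        print(n,nm,len(q),((q.max(0)+q.min(0))/2).round(4),(q.max(0)-q.min(0)).round(3),q.mean(0).round(4))
for nm,Q in(('top',W),('side',S)):
    q=Q.reshape(-1,3);q=q[(abs(q[:,0]-.5)<.15)&(abs(q[:,1])<.3)];print(nm,'table z',np.nanmedian(q[:,2]))
E
```

```text
green lip 80 [0.618 0.283 0.11 ] zmax 0.115 top 59 [0.6192 0.2843] side 395 [0.6184 0.2841]
amber lip 81 [ 0.599 -0.261  0.1  ] zmax 0.105 top 56 [ 0.6001 -0.263 ] side 211 [ 0.5981 -0.2627]
blue lip 85 [ 0.376 -0.267  0.105] zmax 0.111 top 38 [ 0.3762 -0.2688] side 138 [ 0.374  -0.2679]
white lip 76 [ 0.641 -0.074  0.096] zmax 0.102 top 49 [ 0.6421 -0.0745] side 265 [ 0.6409 -0.0745]
pinkA lip 84 [ 0.332 -0.181  0.104] zmax 0.111 top 26 [ 0.332  -0.1822] side 245 [ 0.3306 -0.182 ]
pinkB lip 87 [ 0.289 -0.294  0.104] zmax 0.11 top 48 [ 0.2892 -0.2956] side 217 [ 0.2878 -0.2949]
jar lip 104 [0.454 0.086 0.06 ] zmax 0.067 top 150 [0.4559 0.0883] side 394 [0.4535 0.0854]
tin lip 258 [ 0.492 -0.43   0.06 ] zmax 0.071 top 89 [ 0.493  -0.4334] side 187 [ 0.491 -0.433]
green top 520 [ 0.4635 -0.0925  0.0177] [0.081 0.083 0.011] [ 0.4629 -0.0927  0.0167]
green side 413 [ 0.461  -0.0905  0.0162] [0.083 0.082 0.008] [ 0.4594 -0.0864  0.0174]
amber top 492 [0.6525 0.1039 0.0177] [0.082 0.08  0.011] [0.6521 0.1035 0.0169]
amber side 547 [0.6508 0.1044 0.0162] [0.082 0.083 0.008] [0.6489 0.1085 0.0172]
blue top 531 [0.3956 0.2879 0.0177] [0.08  0.083 0.011] [0.3957 0.2882 0.017 ]
blue side 1204 [0.3952 0.2902 0.0163] [0.084 0.084 0.009] [0.3938 0.2937 0.0172]
white top 513 [0.504 0.428 0.018] [0.082 0.082 0.012] [0.5029 0.4286 0.0171]
white side 1704 [0.5024 0.4313 0.0161] [0.084 0.084 0.008] [0.5006 0.4344 0.0171]
top table z -0.0002862755118752613
side table z 0.00040175038053410985
```

Both cameras agree to about 2 mm, and the heights and diameters match the sizes given. I'll start with green, with the jaws turned about 40° so they also suit the blue bottle beside the pink ones.

Request:
apply_moves --plan "-1 50 60 0 0 0 0.175;-1 77 117 0 0 0 0.35;-1 100 174 0 0 0 0.525;-1 125 231 0 0 0 0.7;-1 150 289 0 0 0 0.7;-1 174 346 0 0 0 0.7;-1 199 404 0 0 0 0.7;-1 223 461 0 0 0 0.7;-1 248 519 0 0 0 0.7;-1 272 576 0 0 0 0.7;-1 296 634 0 0 0 0.7;-1 321 691 0 0 0 0.7" --newtons 18

```text
t: 1.6
tcp_pos: [0.5818, 0.1421, 0.2183]
orientation: [[0.917, -0.0, 0.399], [-0.399, -0.0, 0.917], [-0.0, -1.0, -0.0]]
force: [0.3, -0.3, 0.1]
finger_gap: 0.997
```

Request:
apply_moves --plan "-1 16 60 0 0 0 0;-1 27 115 0 0 0 0;-1 31.5 131 -30 0 0 0;-1 31.5 131 -60 0 0 0;-1 31.5 131 -60 0 0 0;-1 31.5 131 -60 0 0 0"

```text
t: 2.35
tcp_pos: [0.6134, 0.2709, 0.1596]
orientation: [[0.917, 0.001, 0.4], [-0.4, 0.0, 0.917], [0.0, -1.0, 0.0]]
force: [-0.2, -0.3, 0.3]
finger_gap: 0.999
```

```bash
python3 - <<'E'
from bench import r,camera
import cv2
print(r.state()['tcp_pos'])
cv2.imwrite('pics/w1.png',camera('wrist')['image'][:,:,::-1]); c=camera('side');cv2.imwrite('pics/s2.png',c['image'][:,:,::-1])
E
```

```text
[0.61336488 0.27087549 0.1596416 ]
```

View pics/w1.png

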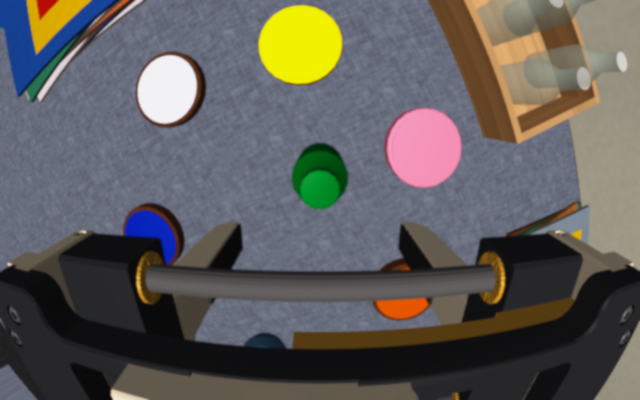

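The wrist view shows the green bottle, lip at (320,188), centred between the fingers and slightly ahead of them. That fits the remaining (+5,+13) mm. Each shift seems to start from the measured pose.

Request:
apply_moves --plan "-1 5 13 0 0 0 0;-1 5 13 -40 0 0 0;-1 5 13 -80 0 0 0;-1 5 13 -120 0 0 0;-1 5 13 -124 0 0 0;-1 5 13 -124 0 0 0;-1 5 13 -124 0 0 0"

```text
t: 3.32
tcp_pos: [0.62, 0.285, 0.0377]
orientation: [[0.917, 0.004, 0.399], [-0.4, 0.002, 0.917], [0.003, -1.0, 0.003]]
force: [-0.4, -0.4, 1.0]
finger_gap: 1.001
```

Request:
apply_moves --plan "1 0 0 0 0 0 0;1 0 0 0 0 0 0;1 0 0 0 0 0 0;1 0 0 0 0 0 0;1 0 0 0 0 0 0;1 0 0 0 0 0 0;1 0 0 0 0 0 0;1 0 0 0 0 0 0" --newtons 20

```text
t: 4.32
tcp_pos: [0.618, 0.284, 0.0345]
orientation: [[0.917, -0.0, 0.4], [-0.4, -0.0, 0.917], [-0.0, -1.0, -0.0]]
force: [0.2, -0.4, -0.5]
finger_gap: 0.514
```

Request:
apply_moves --plan "1 0 0 20 0 0 0;1 0 0 60 0 0 0;1 0 0 100 0 0 0;1 -8 -20 120 0 0 0;1 -24 -58 120 0 0 0;1 -44 -106 120 0 0 0;1 -64 -154 120 0 0 0;1 -84 -202 120 0 0 0;1 -104 -250 120 0 0 0;1 -124 -298 120 0 0 0;1 -142 -342 120 0 0 0;1 -152 -366 120 0 0 0"

```text
t: 5.82
tcp_pos: [0.4654, -0.0839, 0.1562]
orientation: [[0.916, 0.002, 0.401], [-0.401, -0.001, 0.916], [0.002, -1.0, -0.0]]
force: [0.3, 0.2, -1.7]
finger_gap: 0.518
```

Request:
apply_moves --plan "1 0 0 0 0 0 0;1 0 0 0 0 0 0"

```text
t: 6.08
tcp_pos: [0.4665, -0.0815, 0.1555]
orientation: [[0.917, 0.001, 0.4], [-0.4, 0.0, 0.917], [0.001, -1.0, 0.001]]
force: [-0.1, -0.1, -2.7]
finger_gap: 0.514
```

Request:
apply_moves --plan "1 -4.5 -10 0 0 0 0;1 -4.5 -10 -30 0 0 0;1 -4.5 -10 -60 0 0 0;1 -4.5 -10 -80 0 0 0;1 -4.5 -10 -90 0 0 0;1 -4.5 -10 -96 0 0 0;1 -4.5 -10 -96 0 0 0;1 -4.5 -10 -96 0 0 0"

```text
t: 7.08
tcp_pos: [0.4622, -0.0921, 0.0595]
orientation: [[0.917, 0.001, 0.399], [-0.399, -0.0, 0.917], [0.001, -1.0, 0.0]]
force: [0.3, -0.2, -2.4]
finger_gap: 0.515
```

```bash
python3 - <<'E'
from bench import r,camera
import cv2,numpy as np
from h import *
print(r.state()['tcp_pos'],r.state()['force'])
c=camera('side');cv2.imwrite('pics/s3.png',cv2.resize(c['image'][120:320,230:430,::-1],None,fx=3,fy=3))
E
```

```text
[ 0.46219162 -0.09210371  0.05950018] [ 0.30465427 -0.23421451 -2.39361282]
```

View pics/s3.png

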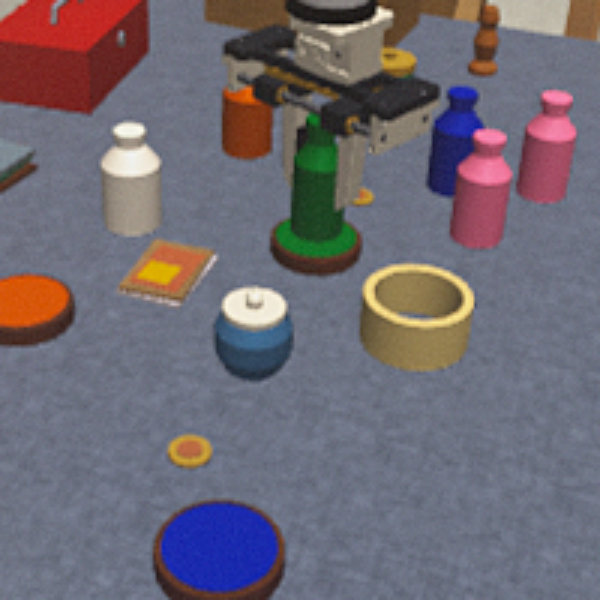

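The green bottle is upright over the middle of the green felt, about 7 mm up. I'll lower it until it touches.

Request:
apply_moves --plan "1 0 0 -3 0 0 0;1 0 0 -5 0 0 0;1 0 0 -6 0 0 0;1 0 0 -6.5 0 0 0;1 0 0 -6.5 0 0 0"

```text
t: 7.75
tcp_pos: [0.4615, -0.0919, 0.0524]
orientation: [[0.917, -0.0, 0.399], [-0.399, 0.0, 0.917], [-0.0, -1.0, -0.0]]
force: [-3.9, 1.3, 4.5]
finger_gap: 0.512
```

Contact at the expected height. Release and rise.

Request:
apply_moves --plan "-1 0 0 0 0 0 0;-1 0 0 0 0 0 0;-1 0 0 0 0 0 0;-1 0 0 0 0 0 0;-1 0 0 30 0 0 0;-1 0 0 80 0 0 0;-1 0 0 110 0 0 0;-1 25 -30 110 0 0 0;-1 62 -75 110 0 0 0;-1 100 -122 110 0 0 0;-1 137 -170 110 0 0 0;-1 137 -170 110 0 0 0"

```text
t: 9.25
tcp_pos: [0.5989, -0.2648, 0.1586]
orientation: [[0.916, -0.004, 0.402], [-0.402, 0.001, 0.916], [-0.004, -1.0, -0.0]]
force: [0.8, 0.5, 0.4]
finger_gap: 1.0
```

Request:
apply_moves --plan "-1 0 0 0 0 0 0;-1 0 0 0 0 0 0"

```text
t: 9.5
tcp_pos: [0.5983, -0.2609, 0.163]
orientation: [[0.917, 0.001, 0.399], [-0.399, -0.0, 0.917], [0.001, -1.0, 0.0]]
force: [0.8, 0.8, 0.4]
finger_gap: 1.003
```

```bash
python3 - <<'E'
from bench import r,camera
import cv2
cv2.imwrite('pics/w4.png',camera('wrist')['image'][:,:,::-1]); 
E
```

```text
(no output)
```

View pics/w4.png

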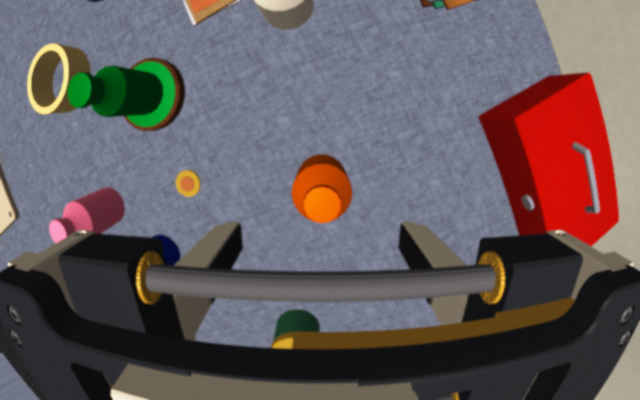

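Green stands on its felt, and amber, lip at (322,204), is centred between the fingers. Grasp amber.

Request:
apply_moves --plan "-1 0.5 -1.5 -40 0 0 0;-1 0.5 -1.5 -80 0 0 0;-1 0.5 -1.5 -115 0 0 0;-1 0.5 -1.5 -129 0 0 0;-1 0.5 -1.5 -129 0 0 0;-1 0.5 -1.5 -129 0 0 0;1 0.5 -1.5 -129 0 0 0;1 0.5 -1.5 -129 0 0 0;1 0.5 -1.5 -129 0 0 0;1 0.5 -1.5 -129 0 0 0;1 0.5 -1.5 -129 0 0 0;1 0.5 -1.5 -129 0 0 0"

```text
t: 11.05
tcp_pos: [0.5989, -0.2634, 0.0331]
orientation: [[0.917, -0.0, 0.4], [-0.4, 0.0, 0.917], [-0.0, -1.0, -0.0]]
force: [-1.0, -0.4, 1.4]
finger_gap: 0.573
```

Request:
apply_moves --plan "1 0 0 0 0 0 0;1 0 0 0 0 0 0"

```text
t: 11.3
tcp_pos: [0.599, -0.2634, 0.0331]
orientation: [[0.917, -0.0, 0.4], [-0.4, 0.0, 0.917], [-0.0, -1.0, -0.0]]
force: [-1.7, 0.3, 0.8]
finger_gap: 0.571
```

Request:
apply_moves --plan "1 0 0 20 0 0 0;1 0 0 60 0 0 0;1 0 0 100 0 0 0;1 0 0 125 0 0 0;1 4 28 130 0 0 0;1 11 75 130 0 0 0;1 18 125 130 0 0 0;1 25 175 130 0 0 0;1 32 225 130 0 0 0;1 39 275 130 0 0 0;1 47 325 130 0 0 0;1 52 360 130 0 0 0"

```text
t: 12.8
tcp_pos: [0.6512, 0.0991, 0.1645]
orientation: [[0.917, 0.001, 0.398], [-0.398, 0.0, 0.917], [0.001, -1.0, 0.001]]
force: [1.4, -0.2, -1.8]
finger_gap: 0.572
```

Request:
apply_moves --plan "1 0 0 0 0 0 0;1 0 0 0 0 0 0"

```text
t: 13.05
tcp_pos: [0.6511, 0.0962, 0.1638]
orientation: [[0.917, 0.0, 0.399], [-0.399, -0.0, 0.917], [0.001, -1.0, -0.0]]
force: [0.3, -0.4, -1.6]
finger_gap: 0.573
```

Target (.6515, .104, .051).

Request:
apply_moves --plan "1 0 8 0 0 0 0;1 0 8 -30 0 0 0;1 0 8 -65 0 0 0;1 0 8 -90 0 0 0;1 0 8 -100 0 0 0;1 0 8 -105 0 0 0;1 0 8 -108 0 0 0;1 0 8 -108 0 0 0;1 0 8 -108 0 0 0"

```text
t: 14.18
tcp_pos: [0.6516, 0.1046, 0.056]
orientation: [[0.917, 0.001, 0.4], [-0.4, 0.0, 0.917], [0.001, -1.0, 0.001]]
force: [0.1, 0.9, -2.8]
finger_gap: 0.577
```

Request:
apply_moves --plan "1 0 0 -2 0 0 0;1 0 0 -4 0 0 0;1 0 0 -5 0 0 0;1 0 0 -5 0 0 0;1 0 0 -5 0 0 0"

```text
t: 14.8
tcp_pos: [0.6512, 0.1046, 0.0511]
orientation: [[0.917, 0.0, 0.399], [-0.399, 0.0, 0.917], [0.0, -1.0, 0.0]]
force: [-3.2, 0.2, 5.6]
finger_gap: 0.575
```

Request:
apply_moves --plan "-1 0 0 0 0 0 0;-1 0 0 0 0 0 0;-1 0 0 0 0 0 0;-1 0 0 0 0 0 0;-1 0 0 30 0 0 0;-1 0 0 80 0 0 0;-1 0 0 125 0 0 0;-1 -18 -24 130 0 0 0;-1 -48 -65 130 0 0 0;-1 -82 -111 130 0 0 0;-1 -116 -157 130 0 0 0;-1 -150 -203 130 0 0 0"

```text
t: 16.3
tcp_pos: [0.4999, -0.0996, 0.1802]
orientation: [[0.917, 0.001, 0.399], [-0.399, -0.0, 0.917], [0.001, -1.0, -0.0]]
force: [0.2, -0.1, 0.7]
finger_gap: 1.002
```

Remaining to blue: (-125, -168), staying at z ≈ 0.17.

Request:
apply_moves --plan "-1 -30 -40 0 0 0 0;-1 -62 -83 0 0 0 0;-1 -95 -128 0 0 0 0;-1 -118 -158 0 0 0 0;-1 -125 -168 -10 0 0 0;-1 -125 -168 -10 0 0 0;-1 -125 -168 -10 0 0 0"

```text
t: 17.18
tcp_pos: [0.3766, -0.2654, 0.1699]
orientation: [[0.917, -0.0, 0.399], [-0.399, 0.001, 0.917], [-0.0, -1.0, 0.001]]
force: [-0.6, 0.0, -0.5]
finger_gap: 0.999
```

Request:
apply_moves --plan "-1 0 0 0 0 0 0;-1 0 0 0 0 0 0"

```text
t: 17.42
tcp_pos: [0.3766, -0.2659, 0.1703]
orientation: [[0.917, 0.0, 0.398], [-0.398, -0.0, 0.917], [0.0, -1.0, 0.0]]
force: [0.3, -0.3, 0.2]
finger_gap: 0.996
```

```bash
python3 - <<'E'
from bench import r,camera
import cv2
cv2.imwrite('pics/w5.png',camera('wrist')['image'][:,:,::-1]); 
E
```

```text
(no output)
```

View pics/w5.png

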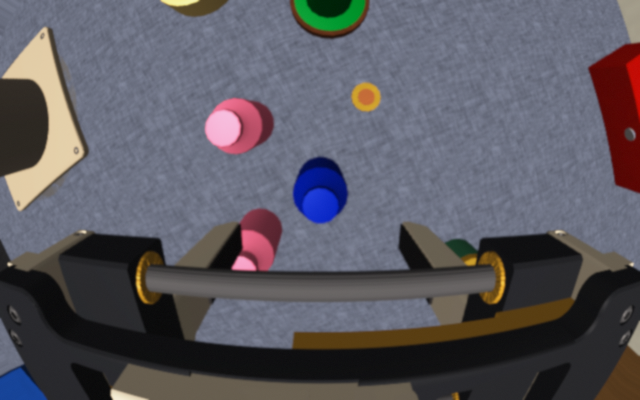

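Blue, lip at (320,205), is centred. The pinks at (235,125) and (258,245) lie on either side of the left finger, with about 25 mm of clearance by my measurements.

Request:
apply_moves --plan "-1 -1.5 -2 -40 0 0 0;-1 -1.5 -2 -75 0 0 0;-1 -1.5 -2 -105 0 0 0;-1 -1.5 -2 -128 0 0 0;-1 -1.5 -2 -134 0 0 0;-1 -1.5 -2 -134 0 0 0;-1 -1.5 -2 -134 0 0 0"

```text
t: 18.35
tcp_pos: [0.3754, -0.2691, 0.0374]
orientation: [[0.917, 0.002, 0.399], [-0.399, -0.001, 0.917], [0.002, -1.0, -0.001]]
force: [-0.2, -0.4, -0.0]
finger_gap: 1.002
```

Request:
apply_moves --plan "1 0 0 0 0 0 0;1 0 0 0 0 0 0;1 0 0 0 0 0 0;1 0 0 0 0 0 0;1 0 0 0 0 0 0;1 0 0 0 0 0 0;1 0 0 0 0 0 0"

```text
t: 19.23
tcp_pos: [0.3746, -0.2684, 0.0361]
orientation: [[0.917, 0.0, 0.4], [-0.4, -0.0, 0.917], [0.0, -1.0, -0.0]]
force: [0.5, 0.1, -0.0]
finger_gap: 0.53
```

Request:
apply_moves --plan "1 0 0 20 0 0 0;1 0 0 60 0 0 0;1 0 0 105 0 0 0;1 0 0 140 0 0 0;1 1 20 150 0 0 0;1 2 55 150 0 0 0;1 4 100 150 0 0 0;1 6 145 150 0 0 0;1 8 190 150 0 0 0;1 10 235 150 0 0 0;1 11 280 150 0 0 0;1 12 325 150 0 0 0"

```text
t: 20.72
tcp_pos: [0.3862, 0.058, 0.186]
orientation: [[0.917, -0.0, 0.4], [-0.4, -0.0, 0.917], [0.0, -1.0, -0.0]]
force: [1.3, -0.5, -0.9]
finger_gap: 0.531
```

Request:
apply_moves --plan "1 2 45 0 0 0 0;1 4 90 0 0 0 0;1 6 135 0 0 0 0;1 8 180 0 0 0 0;1 9 215 0 0 0 0;1 9 228 0 0 0 0;1 9 231 -10 0 0 0;1 9 231 -30 0 0 0;1 9 231 -60 0 0 0;1 9 231 -80 0 0 0;1 9 231 -80 0 0 0"

```text
t: 22.1
tcp_pos: [0.394, 0.2854, 0.1037]
orientation: [[0.916, -0.004, 0.401], [-0.401, -0.003, 0.916], [-0.003, -1.0, -0.004]]
force: [0.4, -0.3, -1.3]
finger_gap: 0.534
```

Request:
apply_moves --plan "1 0 0 0 0 0 0;1 0 0 0 0 0 0"

```text
t: 22.35
tcp_pos: [0.3964, 0.2878, 0.1074]
orientation: [[0.917, 0.002, 0.4], [-0.4, 0.001, 0.917], [0.001, -1.0, 0.002]]
force: [0.0, -0.1, -1.0]
finger_gap: 0.534
```

Request:
apply_moves --plan "1 -1 1 -20 0 0 0;1 -1 1 -35 0 0 0;1 -1 1 -43 0 0 0;1 -1 1 -48 0 0 0;1 -1 1 -48 0 0 0;1 -1 1 -48 0 0 0"

```text
t: 23.1
tcp_pos: [0.3949, 0.2888, 0.0586]
orientation: [[0.917, 0.001, 0.4], [-0.4, 0.0, 0.917], [0.0, -1.0, 0.001]]
force: [0.3, -0.9, -2.3]
finger_gap: 0.527
```

Request:
apply_moves --plan "1 0.5 0 -2 0 0 0;1 0.5 0 -4 0 0 0;1 0.5 0 -4.5 0 0 0;1 0.5 0 -4.5 0 0 0;1 0.5 0 -4.5 0 0 0"

```text
t: 23.72
tcp_pos: [0.3953, 0.2887, 0.0541]
orientation: [[0.917, 0.0, 0.4], [-0.4, 0.0, 0.917], [0.0, -1.0, 0.0]]
force: [-1.0, -0.9, 6.0]
finger_gap: 0.537
```

Request:
apply_moves --plan "-1 0 0 0 0 0 0;-1 0 0 0 0 0 0;-1 0 0 0 0 0 0;-1 0 0 0 0 0 0;-1 0 0 30 0 0 0;-1 0 0 80 0 0 0;-1 0 0 125 0 0 0;-1 16 -24 130 0 0 0;-1 46 -68 130 0 0 0;-1 78 -115 130 0 0 0;-1 110 -162 130 0 0 0;-1 142 -209 130 0 0 0"

```text
t: 25.22
tcp_pos: [0.5379, 0.078, 0.1837]
orientation: [[0.917, 0.0, 0.399], [-0.399, 0.0, 0.917], [0.0, -1.0, 0.0]]
force: [0.7, 0.7, 0.1]
finger_gap: 0.996
```

Request:
apply_moves --plan "-1 28 -42 0 0 0 0;-1 60 -88 0 0 0 0;-1 88 -130 0 0 0 0;-1 103 -152 0 0 0 0;-1 103 -152 -20 0 0 0;-1 103 -152 -20 0 0 0;-1 103 -152 -20 0 0 0"

```text
t: 26.1
tcp_pos: [0.6393, -0.0712, 0.1631]
orientation: [[0.917, -0.001, 0.398], [-0.398, 0.0, 0.917], [-0.001, -1.0, -0.0]]
force: [-0.1, 0.1, -0.5]
finger_gap: 1.002
```

Request:
apply_moves --plan "-1 0 0 0 0 0 0;-1 0 0 0 0 0 0"

```text
t: 26.35
tcp_pos: [0.6403, -0.0719, 0.1644]
orientation: [[0.917, 0.001, 0.399], [-0.399, -0.0, 0.917], [0.001, -1.0, 0.0]]
force: [1.0, 0.4, 1.1]
finger_gap: 0.999
```

```bash
python3 - <<'E'
from bench import r,camera
import cv2
cv2.imwrite('pics/w6.png',camera('wrist')['image'][:,:,::-1]); 
E
```

```text
(no output)
```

View pics/w6.png

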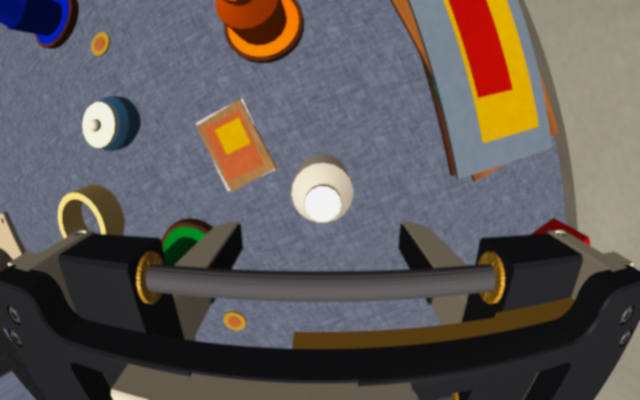

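White, lip at (322,203), is centred, and amber and blue stand on their own felts. Grasp white.

Request:
apply_moves --plan "-1 1 -2.5 -40 0 0 0;-1 1 -2.5 -75 0 0 0;-1 1 -2.5 -105 0 0 0;-1 1 -2.5 -127 0 0 0;-1 1 -2.5 -132 0 0 0;-1 1 -2.5 -132 0 0 0;-1 1 -2.5 -132 0 0 0"

```text
t: 27.28
tcp_pos: [0.6423, -0.0752, 0.0334]
orientation: [[0.917, 0.003, 0.4], [-0.4, -0.001, 0.917], [0.003, -1.0, 0.001]]
force: [-0.2, 0.2, -0.6]
finger_gap: 1.003
```

Request:
apply_moves --plan "1 0 0 0 0 0 0;1 0 0 0 0 0 0;1 0 0 0 0 0 0;1 0 0 0 0 0 0;1 0 0 0 0 0 0;1 0 0 0 0 0 0;1 0 0 0 0 0 0"

```text
t: 28.15
tcp_pos: [0.641, -0.0749, 0.0316]
orientation: [[0.917, -0.0, 0.4], [-0.4, 0.0, 0.917], [-0.0, -1.0, -0.0]]
force: [-0.5, -0.2, 0.7]
finger_gap: 0.595
```

Request:
apply_moves --plan "1 0 0 20 0 0 0;1 0 0 60 0 0 0;1 0 0 105 0 0 0;1 0 0 145 0 0 0;1 -4 15 160 0 0 0;1 -14 50 160 0 0 0;1 -26 94 160 0 0 0;1 -38 138 160 0 0 0;1 -50 182 160 0 0 0;1 -62 226 160 0 0 0;1 -74 270 160 0 0 0;1 -86 314 160 0 0 0"

```text
t: 29.65
tcp_pos: [0.5531, 0.2411, 0.1905]
orientation: [[0.917, -0.002, 0.399], [-0.399, -0.0, 0.917], [-0.002, -1.0, -0.001]]
force: [0.4, 0.6, -2.1]
finger_gap: 0.59
```

Request:
apply_moves --plan "1 -12 44 0 0 0 0;1 -24 88 0 0 0 0;1 -35 132 0 0 0 0;1 -45 170 0 0 0 0;1 -49 185 0 0 0 0;1 -50 188 -10 0 0 0;1 -50 188 -30 0 0 0;1 -50 188 -60 0 0 0;1 -50 188 -85 0 0 0;1 -50 188 -85 0 0 0"

```text
t: 30.9
tcp_pos: [0.5032, 0.4239, 0.1019]
orientation: [[0.916, -0.006, 0.401], [-0.401, -0.005, 0.916], [-0.004, -1.0, -0.007]]
force: [-0.2, 0.5, -2.5]
finger_gap: 0.59
```

Request:
apply_moves --plan "1 0 0 0 0 0 0;1 0 0 0 0 0 0"

```text
t: 31.15
tcp_pos: [0.5061, 0.4274, 0.1083]
orientation: [[0.917, 0.002, 0.4], [-0.4, 0.001, 0.917], [0.001, -1.0, 0.002]]
force: [-0.1, 0.0, -2.1]
finger_gap: 0.592
```

Target (.503, .4295, .0496).

Request:
apply_moves --plan "1 -3 2 -20 0 0 0;1 -3 2 -36 0 0 0;1 -3 2 -47 0 0 0;1 -3 2 -53 0 0 0;1 -3 2 -54 0 0 0;1 -3 2 -54 0 0 0;1 -3 2 -54 0 0 0"

```text
t: 32.02
tcp_pos: [0.5025, 0.4294, 0.0534]
orientation: [[0.917, 0.001, 0.4], [-0.4, 0.001, 0.917], [0.001, -1.0, 0.001]]
force: [-0.8, 0.3, -1.4]
finger_gap: 0.593
```

Request:
apply_moves --plan "1 0 0 -2 0 0 0;1 0 0 -3.5 0 0 0;1 0 0 -4 0 0 0;1 0 0 -4 0 0 0;1 0 0 -4 0 0 0"

```text
t: 32.65
tcp_pos: [0.5022, 0.4292, 0.0496]
orientation: [[0.917, 0.0, 0.4], [-0.4, 0.0, 0.917], [0.0, -1.0, 0.0]]
force: [-2.0, -2.1, 5.3]
finger_gap: 0.591
```

Request:
apply_moves --plan "-1 0 0 0 0 0 0;-1 0 0 0 0 0 0;-1 0 0 0 0 0 0;-1 0 0 0 0 0 0;-1 0 0 30 0 0 0;-1 0 0 80 0 0 0;-1 0 0 130 0 0 0;-1 0 0 180 0 0 0;-1 0 0 200 0 0 0;-1 60 0 200 0 0 0;-1 120 0 200 0 0 0;-1 120 0 200 0 0 0"

```text
t: 34.15
tcp_pos: [0.6245, 0.4267, 0.241]
orientation: [[0.915, -0.007, 0.403], [-0.403, -0.005, 0.915], [-0.004, -1.0, -0.007]]
force: [0.0, 0.6, -0.4]
finger_gap: 1.001
```

```bash
python3 - <<'E'
from bench import r,camera
import cv2,numpy as np;from h import *
from scipy.optimize import least_squares
C={n:camera(n) for n in('top','side')}
cv2.imwrite('pics/f.png',np.vstack([C['top']['image'][40:300],C['side']['image'][110:400]])[:,:,::-1])
T=dict(green=(.462,-.0915,.112,.048,.018),amber=(.6515,.104,.102,.054,.018),blue=(.3955,.289,.106,.05,.018),white=(.503,.4295,.098,.056,.018),jar=(.4545,.087,.069,.062,0),tin=(.492,-.433,.068,.06,0))
for n,(x,y,h,d,b) in T.items():
    for nm in C:
        Q=cloud(C[nm]).reshape(-1,3);D=np.hypot(Q[:,0]-x,Q[:,1]-y)
        q=Q[(D<.05)&(Q[:,2]>b+.012)&(Q[:,2]<b+.055)];t=Q[(D<.05)&(Q[:,2]>b+h-.012)&(Q[:,2]<b+h+.01)]
        if len(q)>15:
            f=least_squares(lambda p:np.hypot(*(q[:,:2]-p).T)-d/2,[x,y],loss='soft_l1',f_scale=.002)
            print(n,nm,'offset mm',((f.x-[x,y])*1e3).round(1),'lip',((t.mean(0)[:2]-[x,y])*1e3).round(1) if len(t) else '',len(q))
E
```

```text
green top offset mm [ 0.5 -0.3] lip [-0.1  0.2] 16
green side offset mm [-0.7 -0.2] lip [-2.6  6. ] 244
amber top offset mm [0.9 1.2] lip [-0.7  0.4] 52
amber side offset mm [-0.3  1.2] lip [-3.6  6.1] 335
blue top offset mm [0.7 0.1] lip [ 0.4 -1.3] 51
blue side offset mm [-0.  -0.2] lip [-1.6  4. ] 462
white top offset mm [-0.   0.4] lip [-0.5 -1.7] 91
white side offset mm [-0.4  0.1] lip [-3.1  3.3] 632
jar top offset mm [0.1 1.2] lip [-1.3 -1.1] 151
jar side offset mm [-1.1 -1.6] lip [-3.1  3.1] 403
tin top offset mm [ 1.1 -0.2] lip [0.3 2.3] 93
tin side offset mm [-1.2 -0.1] lip [-3.4  8.9] 191
```

View pics/f.png

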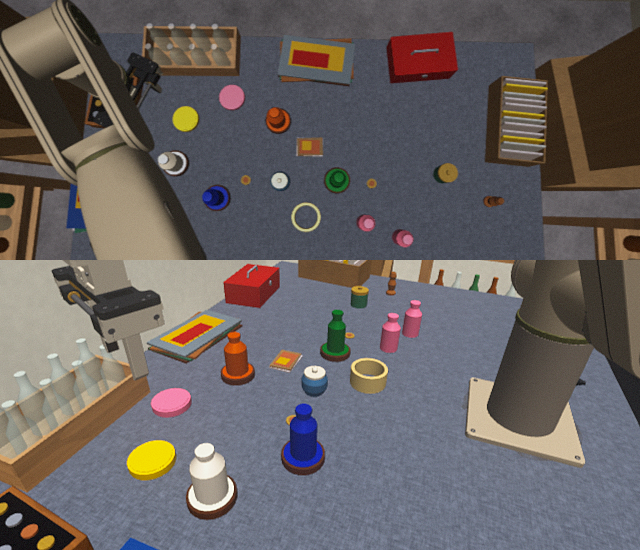

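All four bottles stand upright and centred on their own colours, and the gripper is clear. Settle briefly and hand in.

Request:
apply_moves --plan "-1 0 0 0 0 0 0;-1 0 0 0 0 0 0;-1 0 0 0 0 0 0;-1 0 0 0 0 0 0"

```text
t: 34.75
tcp_pos: [0.6217, 0.4293, 0.2494]
orientation: [[0.917, 0.001, 0.399], [-0.399, 0.0, 0.917], [0.001, -1.0, 0.001]]
force: [-0.4, 0.4, 0.6]
finger_gap: 1.005
```

```bash
python3 -c "
from bench import r
print(r.state()['force'],r.sign_off())"
```

```text
the job is handed in; nothing more can be done
[-0.40306915  0.38341996  0.59791263] None
```

All four bottles are standing upright in the middle of the stands of their own colour, and I handed the job in at about 35 s of the 128 s allowed. I placed them in the order green, amber, blue, white, lowering each until it touched (about 5–6 N) before letting go.

- **Placement:** the last measurements from both cameras put each bottle body within 1.5 mm of the measured stand centre. The pictures show all four upright.
- **Tin and jar:** both are where they started, within 2 mm, which is about the camera error. The pink bottles look undisturbed.
- **Checks that disagreed:** the side camera's bottle-lip averages came out 4–7 mm off. That camera sees only the near edge of the rim. The untouched jar and tin show similar offsets, and the top camera puts the lips within 2 mm, so I don't read it as a lean.
- **Robot at hand-in:** the gripper was open and about 0.25 m up, touching nothing.

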